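# Ink the name seal and poise it over the red frame

## Robot

A 6-joint arm with a two-finger parallel gripper is mounted at the origin on a cart in front of the work surface, level with it; the furniture and walls round the work are solid. World frame = base frame: x ahead of the robot, y to its left, z up, the work surface at z = 0. Lengths are in m, angles in rad, forces in N, time in s.
With the tool pointing down it reaches from about 0.375 to 0.975 m from the base axis. Payload 3.8 kg.
Tool frame: the origin (TCP) lies midway between the tips of the shut fingers; the grasp point (between the pads) lies 19 mm behind it; z points along the fingers, y is the line along which they close (so a half turn about z gives the same grasp; the last joint's range is limited). The gripper opens to 85 mm and grips with 20 to 120 N. Pads are 22 mm wide; open, the fingers measure 114 mm over their backs; the gripper's body (76 mm by 85 mm) begins 54 mm behind the grasp point. The pads swing forward as they close: fully open they stand 13 mm farther back than shut.
Start: joints at [-1.17, 0.264, 1.604, -0, 1.274, -0.037], TCP at [0.286, -0.611, 0.231] pointing down, gripper open.
Joint ranges: [-2.63, 2.63], [-0.94, 2.18], [0.31, 2.57], [-1.31, 4.45], [0, 2.66], [-2.55, 2.55]. Speed limits (rad/s): [2.57, 2.57, 3.14, 3.14, 3.14, 3.14].

## Interface

Orientations are given as a rotation vector (axis times angle).
In Python, from workcell import bot, read_camera, camera_info, ticket gives the robot as it stands.
- The arm moves only by the tool servo_tool, never from a script. Its argument "targets" is a list of rows, each an object of numbers: "hand": the closure, from -1 (fully open) to 1 (shut); "x", "y", "z": the shift along the tool's x, y, z as a fraction of full scale; "roll": the turn about the tool's z as a fraction of full scale. In form: [{"hand": .., "x": .., "y": .., "z": .., "roll": ..}, ...]. A call has 1 to 10 rows; each row is the pose to reach, as a shift and turn from the pose commanded when the call began, along the tool's axes at that moment, turning the shorter way round; what a row does not reach only later rows make up. Full scale, the value 1, is 50 cm for a shift and 180 degrees for a turn. A row lasts 1/12 s, in which the tool goes at most 41.7 mm and 7.16 degrees, less where a joint would pass 70% of its speed; a pose out of reach is approached as far as the arm can. A call with a number of a shift or a turn outside -1 to 1 is refused whole. A call with a gripper value outside its range is refused whole. The fingers move at their own pace and stop on an object; "grip_force" is the grip in N (left out, the last holds). Time passes only in rows, so rows that repeat a pose let the fingers close. It gives the time, the measured TCP pose, the force, the opening and the grip force at its end, in the units of the state.
- bot.read_state(): the state, without advancing time (a new reading comes with each control period).
- read_camera(name): name is "side" or "top"; returns the picture (400x640x3 uint8, red, green, blue); there is no depth.
- camera_info(name): a dict with "fx", "fy", "cx", "cy" (pixels), "eye" and "orientation" of the camera in the world. Camera axes: x right, y down, z forward; pixel columns grow to the right and rows downward; lengths in m; the calibration is good to about 2 mm. A picture is of the moment at which its call begins. camera_info takes no time and is no camera call.
- ticket.finish_job(): hands the job in; it is judged then, once.
The state is a dict: "time": time; "q": joint angles; "joint_vel": joint speeds; "joint_torque": joint torques, N m; "tool_pos": TCP position; "tcp_rot": TCP orientation; "wrist_force": force on the tool from outside, world axes, zero at the start; "torque": the same for the moment, N m; "width": opening from 0.0 (shut) to 1.0 (fully open); "grip_force": force on a finger pad.
Only numpy, scipy, OpenCV 4.12 (cv2) and the standard library are available. Lean on these libraries where they do the work, as an engineer would, in place of code of your own. Each camera call takes 0.05 s, during which the arm holds its last target. There are 200 camera calls.

## Task

Take the wooden name seal by its grip, press its foot down into the well of the grey ink station until the sprung ink plate gives under it, then lift it higher than the grey carton and carry it over the things in between to the tray. Finish holding it still and upright about one centimetre above the card with the red frame, inside that frame and with its long side along the frame's long side, ready to stamp. Do not let the seal touch a card or the tray, leave the things in between where they are, and keep hold: the program ends with the seal in the gripper, nothing is put down.

Things in the scene. Friction and masses are not known exactly. Their poses are not given: they have to be found in the camera images.
- name_seal: loose wooden hand stamp standing on its rubber, 67 mm high, 40 to 80 g. Foot: rectangle 20 (x) x 42 (y) mm, 12 mm high; above it a nearly round upright grip about 22 mm across up to the top (good to pinch at any yaw, pads centred about 45 mm above the underside). Origin: centre of the underside; z up out of the grip, y along the foot's long side. It may be used either way round (half turn).
- ink_station: fixed grey plastic ink station, 56 (x) x 78 (y) x 22 mm high, with a rectangular well 28 (x) x 50 (y) mm open at the top; in the well lies a dark violet sprung ink plate whose top is 17 mm above the desk, 5 mm below the rim. The seal's foot fits in with its long side along y, either way round. Origin: centre of the underside, on the desk; z up.
- ink_plate (a joint): how far the sprung ink plate is pressed down, m: 0 free, 0.004 bottomed; about 1.2 N per mm after 0.6 N. Pressed enough to ink from 0.002 on (about 3 N).
- card_tray: fixed dark steel tray, 100 (x) x 176 (y) mm, rim 25 mm high, walls 4 mm, inner floor 5 mm above the desk; two cards lie in it side by side along y. Origin: centre of the underside; z up.
- red_card: white card 80 (x) x 76 (y) x 2 mm fixed in the tray, with a printed red frame in the middle, clear inside 30 (x) x 52 (y) mm, lines 4 mm wide; thin grey lines beside it. Origin: centre of the card's underside, 5 mm above the desk.
- red_card_frame (a point): centre of the red frame on the upper face of the red card (7 mm above the desk): the target; z up, y along the frame's long side.
- blue_card: the same card with a blue frame, in the other half of the tray; not the target. Which half holds which card varies. Origin: centre of the underside.
- carton_grey: light grey carton standing upright, 52 x 60 x 92 mm high, loose; one of the three things in a row between the ink station and the tray; leave alone. Origin: centre of the underside.
- power_brick: black power brick lying flat, 44 (x) x 94 (y) x 29 mm high, loose, in the row; leave alone. Origin: centre of the underside.
- findings_pot: round white pot with dark lid, 64 mm across, 40 mm high, loose, in the row; leave alone. Origin: centre of the underside.
Not all that is in view belongs to the job. What is shaped like the name_seal but orange or pink is not meant.

How it is judged:
On the way, in this order (a step that is already met when the one before it is completed fails the run):
1. the seal stands upright in the ink well and presses the ink plate down 2 mm or more (value of joint ink_plate above 0.002 m and horizontal distance between name_seal and ink_station below 0.008 m and z of name_seal in the frame of ink_station below 0.0165 m and angle between name_seal's own z axis and vertical below 0.15 rad and angle between the y axis of name_seal and the y axis of ink_station, either way round below 0.25 rad and contact force between name_seal and ink_station above 1 N), for 0.1 s.
2. the seal is lifted higher than the grey carton (height (world z) of name_seal above 0.093 m), for 0.05 s.
At the end, for the whole second after the job is handed in: The fingers hold the seal (over 1 N) still, upright (0.12 rad), underside 3 to 20 mm above the red card, centre within 7 mm of the frame centre, long sides within 0.15 rad; it touches no card, tray or bystander; the three things in the row are within 15 mm of their starts (horizontal distance between name_seal and red_card_frame below 0.007 m and angle between the y axis of name_seal and the y axis of red_card_frame, either way round below 0.15 rad and z of name_seal in the frame of red_card_frame between 0.003 and 0.02 m and angle between name_seal's own z axis and vertical below 0.12 rad and linear speed of name_seal below 0.02 m/s and contact force between name_seal and the fingers above 1 N and contact force between name_seal and red_card below 0.05 N and contact force between name_seal and blue_card below 0.05 N and contact force between name_seal and card_tray below 0.05 N and contact force between name_seal and carton_grey below 0.05 N and contact force between name_seal and power_brick below 0.05 N and contact force between name_seal and findings_pot below 0.05 N and distance of each of carton_grey, power_brick, findings_pot from where it was at the start of the episode below 0.015 m); the arm keeps its last pose, push and grip.
It fails at once if the seal touches a card or the tray (contact force between name_seal and red_card above 0.3 N or contact force between name_seal and blue_card above 0.3 N or contact force between name_seal and card_tray above 0.3 N).
It fails at once if a thing in the row is shifted by more than 15 mm or knocked over (distance of any of carton_grey, power_brick, findings_pot from where it was at the start of the episode above 0.015 m or angle between any of carton_grey, power_brick, findings_pot's own z axis and vertical above 0.3 rad).
It also fails if it takes over 54 s, if anything falls off the work surface, if the arm or the gripper's body presses on something with over 40 N, if the wrist force passes 120 N, or if a joint passes its speed limit or range.

## Working session

There is one attempt and no reset: what is moved stays moved. The work goes in short steps, Python scripts to look and compute and a tool call to move; the robot and the scene stay as the last step left them, time stands still between calls to the robot, and variables do not carry over. Pictures are saved under pics/ and viewed, at most 10 in all, crops included, and the job is handed in when it is done.

Besides the shell and the picture viewer there is one more tool, called as name(argument=value, ...), one argument or row to a line, values as JSON. servo_tool: Moves the arm, as the interface text tells. Its arguments: {"type":"object","properties":{"targets":{"type":"array"},"grip_force":{"type":"number"}},"required":["targets"]}

```bash
mkdir -p pics
python3 - <<'E'
from workcell import bot, read_camera, camera_info
import cv2
for n in("top","side"):
    cv2.imwrite(f"pics/{n}0.png",read_camera(n)[:,:,::-1]); print(camera_info(n))
print(bot.read_state())
E
```

```text
{'fx': 387.18267918293037, 'fy': 387.18267918293037, 'cx': 321.92308683928053, 'cy': 194.11341848073417, 'eye': array([0.38863864, 0.19797034, 0.91694987]), 'orientation': array([-2.1256359 ,  2.12602955, -0.15744802])}
{'fx': 487.6610075916298, 'fy': 487.6610075916298, 'cx': 329.10211495031007, 'cy': 204.33812147298158, 'eye': array([ 0.17350801, -0.43350993,  0.50208857]), 'orientation': array([-2.08797062,  0.54005443, -0.29798577])}
{'time': 0.1, 'q': array([-1.16988149e+00,  2.64670170e-01,  1.60525769e+00, -5.80428738e-06,
        1.27374183e+00, -3.68887792e-02]), 'joint_vel': array([ 5.57593472e-05, -3.86388007e-04, -3.49070215e-03, -9.12328060e-04,
        4.59239565e-04, -4.02746589e-04]), 'joint_torque': array([ 1.24863277e-04, -5.16708827e+01, -3.68589914e+01, -2.41230300e-04,
        6.23843705e-03, -1.43152783e-05]), 'tool_pos': array([ 0.28590352, -0.61070582,  0.23008077]), 'tcp_rot': array([-3.06462968e+00, -6.81780483e-01,  5.98744551e-04]), 'wrist_force': array([0.30829003, 0.15712523, 0.00780476]), 'torque': array([ 0.04978887,  0.04059006, -0.03770214]), 'grip_force': 0.0, 'width': 0.9965075812252568}
```

View pics/top0.png

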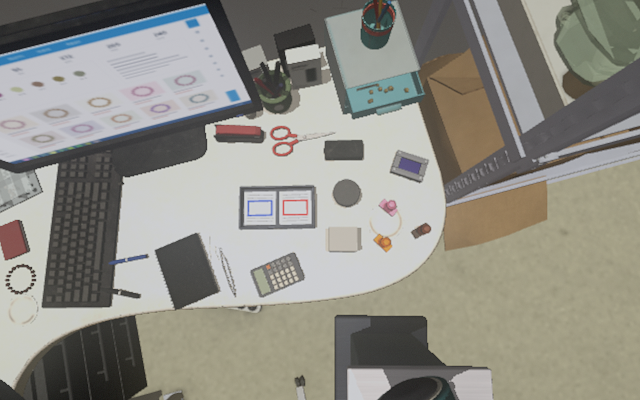

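View pics/side0.png

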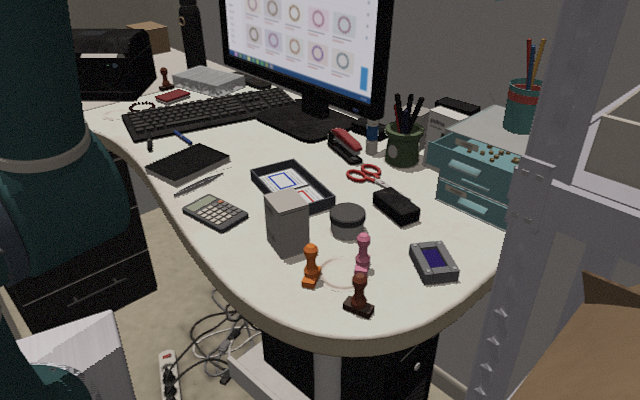

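Top view: dark brown seal at (422,230), station at (409,165), red frame at (295,207), carton (344,238), pot (347,193), brick (344,150). Side view: brown seal at (359,293), station at (433,261).

```bash
cat > h.py <<'E'
import numpy as np, cv2
from scipy.spatial.transform import Rotation as R
from workcell import bot, read_camera, camera_info
def ray(n,u,v):
    c=camera_info(n); M=R.from_rotvec(c['orientation']).as_matrix()
    return c['eye'],M@np.array([(u-c['cx'])/c['fx'],(v-c['cy'])/c['fy'],1])
def onz(n,u,v,z):
    e,d=ray(n,u,v); return e+d*(z-e[2])/d[2]
def proj(n,p):
    c=camera_info(n); M=R.from_rotvec(c['orientation']).as_matrix()
    q=M.T@(np.array(p)-c['eye']); return c['fx']*q[0]/q[2]+c['cx'],c['fy']*q[1]/q[2]+c['cy']
def tri(a,b):
    (e1,d1),(e2,d2)=ray('top',*a),ray('side',*b)
    s=np.linalg.lstsq(np.c_[d1,-d2],e2-e1,rcond=None)[0]
    p,q=e1+s[0]*d1,e2+s[1]*d2; return (p+q)/2,np.linalg.norm(p-q)
def rect(n,mask,z,big=20):
    "min area rect of each blob, cast on plane z"
    out=[]
    for c in cv2.findContours(mask.astype(np.uint8),cv2.RETR_EXTERNAL,cv2.CHAIN_APPROX_NONE)[0]:
        if len(c)<big: continue
        P=np.array([onz(n,*p[0],z)[:2] for p in c])*1000
        (x,y),wh,a=cv2.minAreaRect(P.astype(np.float32))
        out.append((np.round([x,y],1),np.round(wh,1),round(a,1),c[:,0].mean(0).round()))
    return out
E
python3 - <<'E'
from h import *
t=cv2.imread('pics/top0.png'); s=cv2.imread('pics/side0.png')
a=cv2.resize(t[140:250,325:445],None,fx=5,fy=5,interpolation=cv2.INTER_CUBIC)  # 600x550
cv2.imwrite('pics/tc.png',a)
cv2.imwrite('pics/sc.png',cv2.resize(s[220:330,300:460],None,fx=5,fy=5,interpolation=cv2.INTER_CUBIC))
T=t.astype(int);b,g,r=T[...,0],T[...,1],T[...,2]
print('violet',rect('top',(b>r+40)&(b>g+50)&(np.indices(b.shape)[1]>380),.017,8))
print('red',[x for x in rect('top',(r>g+60)&(r>b+60),.007) if 250<x[3][0]<320])
print('blue',[x for x in rect('top',(b>r+60)&(b>g+40),.007) if 230<x[3][0]<320])
E
```

```text
violet []
red [(array([510.9, 279.2]), array([57.5, 33.5]), 90.0, array([295., 207.])), (array([655.7, 304.6]), array([33.9, 61.3]), 7.6, array([285., 147.])), (array([695.2, 309.8]), array([61.7, 33.2]), 89.7, array([283., 133.]))]
blue [(array([509.8, 364.3]), array([57.1, 36. ]), 90.0, array([259., 208.])), (array([792.8, 438.4]), array([30.5, 17.3]), 30.2, array([233.,  95.]))]
```

View pics/tc.png

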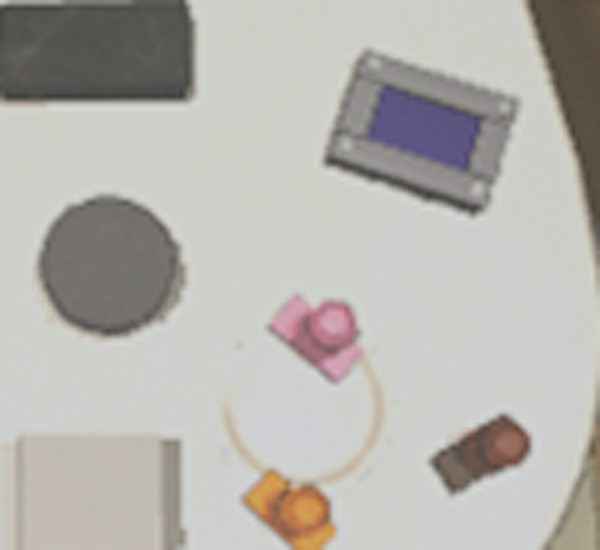

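View pics/sc.png

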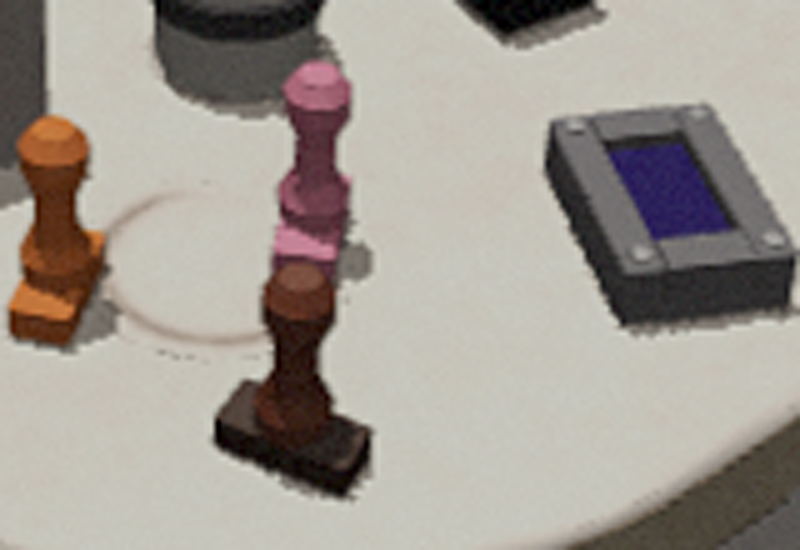

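The brown seal's knob is at about (426,228) in the top view, with its foot running down-left from it. The station is tilted. Next I convert corners read from the crops into positions.

Run:
```python
from h import *
t=cv2.imread('pics/top0.png'); s=cv2.imread('pics/side0.png')
def msk(i,n,z,box):
    I=i.astype(int);b,g,r=I[...,0],I[...,1],I[...,2]; m=np.zeros(b.shape,bool); u0,u1,v0,v1=box; m[v0:v1,u0:u1]=1
    print(n,'violet',rect(n,m&(b>r+20)&(b>g+25),.017))
    if n=='top': print('station top',rect(n,m&(abs(I-150).max(2)<0),.022))
    return m
msk(t,'top',.017,(380,440,140,185)); msk(s,'side',.017,(405,465,235,290))
S=lambda u,v:(u/5+300-.4,v/5+220-.4); T=lambda u,v:(u/5+325-.4,v/5+140-.4)
print('station rim top', [onz('top',*T(*p),.022)[:2].round(4) for p in((368,48),(520,98),(480,203),(327,152))])
print('station rim side',[onz('side',*S(*p),.022)[:2].round(4) for p in((548,122),(708,103),(795,253),(625,275))])
print('foot z12 side',[onz('side',*S(*p),.012)[:2].round(4) for p in((245,383),(217,430),(348,467),(371,430))])
print('foot z0 side',[onz('side',*S(*p),0)[:2].round(4) for p in((217,450),(347,494),(370,458))])
print('foot z12 top',[onz('top',*T(*p),.012)[:2].round(4) for p in((432,460),(453,492))])
print('knob',tri(T(507,442),S(300,288)))
print('orange knob z.06',onz('top',*T(304,507),.06),'pink',onz('top',*T(333,322),.06))
I=t.astype(int)
print('tray',rect('top',(I.max(2)<90)&(np.indices(I.shape[:2])[1]>236)&(np.indices(I.shape[:2])[1]<318)&(abs(np.indices(I.shape[:2])[0]-207)<24),.025))
for n,p,z in(('carton',T(92,498),.092),('pot',T(108,265),.04),('brick',T(95,50),.029)): print(n,onz('top',*p,z).round(3))
st=bot.read_state(); print(R.from_rotvec(st['tcp_rot']).as_matrix().round(3))
```

```text
top violet [(array([608.9,   7.7]), array([47.7, 24.9]), 70.6, array([409., 165.]))]
station top []
side violet [(array([609.3,  11.4]), array([43.9, 25.3]), 71.1, array([433., 258.]))]
station rim top [array([0.6473, 0.0334]), array([ 0.6226, -0.0375]), array([ 0.5719, -0.0166]), array([0.5966, 0.0543])]
station rim side [array([0.5934, 0.0528]), array([0.6454, 0.0357]), array([ 0.6192, -0.0355]), array([ 0.5681, -0.0187])]
foot z12 side [array([0.451 , 0.0056]), array([ 0.4343, -0.0068]), array([ 0.4588, -0.0366]), array([ 0.4722, -0.0278])]
foot z0 side [array([ 0.4367, -0.0032]), array([ 0.4598, -0.0355]), array([ 0.4731, -0.027 ])]
foot z12 top [array([0.4522, 0.0081]), array([ 0.4374, -0.001 ])]
knob (array([ 0.45594685, -0.01430661,  0.06124612]), np.float64(0.0015387479132778956))
orange knob z.06 [0.42825959 0.07487044 0.06      ] pink [0.51017888 0.05987946 0.06      ]
tray [(array([508.8, 366.5]), array([77.8, 89.4]), 89.9, array([249., 199.])), (array([555.7, 267.6]), array([54.,  0.]), 89.9, array([300., 187.]))]
carton [0.431 0.169 0.092]
pot [0.54  0.159 0.04 ]
brick [0.645 0.164 0.029]
[[ 0.906  0.424 -0.001]
 [ 0.424 -0.906  0.002]
 [ 0.    -0.002 -1.   ]]
```

servo_tool(
  targets=[
    {"hand":-1,"x":0.406,"y":-0.467,"z":0,"roll":-0.125},
    {"hand":-1,"x":0.406,"y":-0.467,"z":0,"roll":-0.125},
    {"hand":-1,"x":0.406,"y":-0.467,"z":0,"roll":-0.125},
    {"hand":-1,"x":0.406,"y":-0.467,"z":0,"roll":-0.125},
    {"hand":-1,"x":0.406,"y":-0.467,"z":0,"roll":-0.125},
    {"hand":-1,"x":0.406,"y":-0.467,"z":0,"roll":-0.125},
    {"hand":-1,"x":0.406,"y":-0.467,"z":0,"roll":-0.125},
    {"hand":-1,"x":0.406,"y":-0.467,"z":0,"roll":-0.125},
    {"hand":-1,"x":0.406,"y":-0.467,"z":0,"roll":-0.125},
    {"hand":-1,"x":0.406,"y":-0.467,"z":0,"roll":-0.125},
  ],
)

```text
time: 0.93
tool_pos: [0.3711, -0.313, 0.2311]
tcp_rot: [2.873, 1.271, -0.001]
wrist_force: [-0.0, -0.3, -1.0]
width: 1.001
grip_force: 0.0
```

```bash
cat >> h.py <<'E'
def mv(target,turn=0):
    "fractions for servo_tool: world TCP target, world turn in deg (+ccw)"
    s=bot.read_state(); M=R.from_rotvec(s['tcp_rot']).as_matrix()
    d=M.T@(np.array(target)-s['tool_pos'])
    print('pos',s['tool_pos'].round(4),'xaz',np.degrees(np.arctan2(M[1,0],M[0,0])).round(2),'q6',s['q'][[0,5]].round(2),'F',s['wrist_force'].round(2),'t',s['time'])
    print('xyz',(d/.5).round(4),'roll',round(-turn/180,4))
E
python3 -c "
from h import *
mv([.4555,-.0153,.14],22.5)"
```

```text
pos [ 0.3711 -0.313   0.2311] xaz 47.73 q6 [-0.75 -0.01] F [-0.02 -0.28 -1.  ] t 0.9333
xyz [ 0.5541 -0.2756  0.182 ] roll -0.125
```

servo_tool(
  targets=[
    {"hand":-1,"x":0.554,"y":-0.276,"z":0.09,"roll":-0.125},
    {"hand":-1,"x":0.554,"y":-0.276,"z":0.09,"roll":-0.125},
    {"hand":-1,"x":0.554,"y":-0.276,"z":0.18,"roll":-0.125},
    {"hand":-1,"x":0.554,"y":-0.276,"z":0.18,"roll":-0.125},
    {"hand":-1,"x":0.554,"y":-0.276,"z":0.18,"roll":-0.125},
    {"hand":-1,"x":0.554,"y":-0.276,"z":0.18,"roll":-0.125},
    {"hand":-1,"x":0.554,"y":-0.276,"z":0.18,"roll":-0.125},
    {"hand":-1,"x":0.554,"y":-0.276,"z":0.18,"roll":-0.125},
    {"hand":-1,"x":0.554,"y":-0.276,"z":0.18,"roll":-0.125},
    {"hand":-1,"x":0.554,"y":-0.276,"z":0.18,"roll":-0.125},
  ],
)

```text
time: 1.77
tool_pos: [0.456, -0.016, 0.1403]
tcp_rot: [-2.569, -1.807, 0.003]
wrist_force: [1.1, -0.8, 0.4]
width: 1.002
grip_force: 0.0
```

```bash
python3 -c "
from h import *
cv2.imwrite('pics/s1.png',read_camera('side')[150:400,200:520,::-1])
mv([.4555,-.0153,.0265],0)"
```

```text
pos [ 0.4563 -0.017   0.1409] xaz 70.12 q6 [-0.09  0.26] F [-0.01 -0.6  -0.39] t 1.8167
xyz [ 0.0029 -0.0025  0.2289] roll 0.0
```

View pics/s1.png

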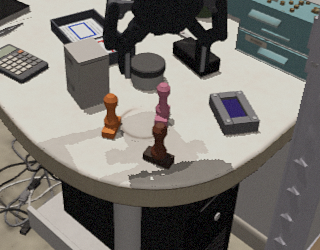

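The open gripper is centred above the seal (crop 158,140), with a finger either side. Going down.

servo_tool(
  targets=[
    {"hand":-1,"x":0.003,"y":-0.0025,"z":0.06,"roll":0},
    {"hand":-1,"x":0.003,"y":-0.0025,"z":0.12,"roll":0},
    {"hand":-1,"x":0.003,"y":-0.0025,"z":0.17,"roll":0},
    {"hand":-1,"x":0.003,"y":-0.0025,"z":0.2,"roll":0},
    {"hand":-1,"x":0.003,"y":-0.0025,"z":0.22,"roll":0},
    {"hand":-1,"x":0.003,"y":-0.0025,"z":0.229,"roll":0},
    {"hand":-1,"x":0.003,"y":-0.0025,"z":0.229,"roll":0},
  ],
)

```text
time: 2.4
tool_pos: [0.4552, -0.0156, 0.0264]
tcp_rot: [-2.574, -1.801, 0.001]
wrist_force: [0.1, 0.9, 0.5]
width: 0.998
grip_force: 0.0
```

```bash
python3 -c "
from h import *
a=read_camera('side')[200:340,260:460,::-1]; b=read_camera('top')[150:290,340:540,::-1]
cv2.imwrite('pics/s2.png',cv2.resize(cv2.hconcat([a.copy(),b.copy()]),None,fx=2,fy=2))
mv([.4555,-.0153,.0265],0)"
```

```text
pos [ 0.4565 -0.0152  0.0278] xaz 70.02 q6 [-0.09  0.26] F [ 0.34 -0.65  0.09] t 2.5
xyz [-0.0009 -0.0018  0.0026] roll 0.0
```

View pics/s2.png

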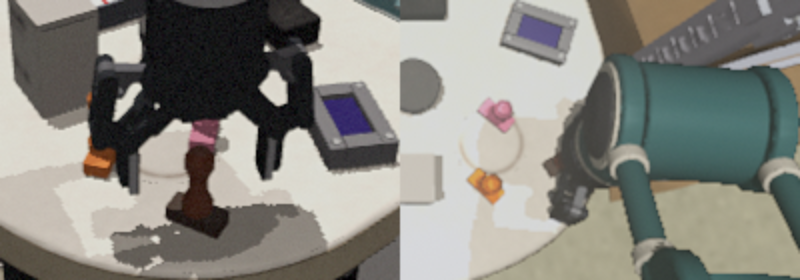

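The two fingertips straddle the seal (crop 130,190 and 265,175; grip at 200,165). Closing.

servo_tool(
  targets=[
    {"hand":1,"x":0,"y":0,"z":0,"roll":0},
    {"hand":1,"x":0,"y":0,"z":0,"roll":0},
    {"hand":1,"x":0,"y":0,"z":0,"roll":0},
    {"hand":1,"x":0,"y":0,"z":0,"roll":0},
    {"hand":1,"x":0,"y":0,"z":0,"roll":0},
    {"hand":1,"x":0,"y":0,"z":0,"roll":0},
    {"hand":1,"x":0,"y":0,"z":0,"roll":0},
    {"hand":1,"x":0,"y":0,"z":0,"roll":0},
    {"hand":1,"x":0,"y":0,"z":0,"roll":0},
    {"hand":1,"x":0,"y":0,"z":0,"roll":0},
  ],
  grip_force=45,
)

```text
time: 3.33
tool_pos: [0.4557, -0.0143, 0.0273]
tcp_rot: [2.572, 1.804, 0.001]
wrist_force: [-2.1, 0.7, 4.5]
width: 0.237
grip_force: 44.4
```

```bash
python3 -c "
from h import *
mv([.6085,.008,.1065],-54)"
```

```text
pos [ 0.4557 -0.0143  0.0273] xaz 70.09 q6 [-0.09  0.26] F [-2.06  0.66  4.54] t 3.3333
xyz [ 0.146   0.2722 -0.1582] roll 0.3
```

servo_tool(
  targets=[
    {"hand":1,"x":0,"y":0,"z":-0.05,"roll":0},
    {"hand":1,"x":0,"y":0,"z":-0.11,"roll":0},
    {"hand":1,"x":0,"y":0,"z":-0.158,"roll":0.02},
    {"hand":1,"x":0.03,"y":0.05,"z":-0.158,"roll":0.06},
    {"hand":1,"x":0.06,"y":0.11,"z":-0.158,"roll":0.1},
    {"hand":1,"x":0.09,"y":0.17,"z":-0.158,"roll":0.14},
    {"hand":1,"x":0.12,"y":0.22,"z":-0.158,"roll":0.18},
    {"hand":1,"x":0.14,"y":0.26,"z":-0.158,"roll":0.22},
    {"hand":1,"x":0.146,"y":0.272,"z":-0.158,"roll":0.26},
    {"hand":1,"x":0.146,"y":0.272,"z":-0.158,"roll":0.3},
  ],
)

```text
time: 4.17
tool_pos: [0.6101, 0.0082, 0.1051]
tcp_rot: [3.111, 0.438, 0.001]
wrist_force: [0.7, -0.9, -0.9]
width: 0.239
grip_force: 44.4
```

servo_tool(
  targets=[
    {"hand":1,"x":0,"y":0,"z":0,"roll":0},
    {"hand":1,"x":0,"y":0,"z":0,"roll":0},
    {"hand":1,"x":0,"y":0,"z":0,"roll":0},
  ],
)

```text
time: 4.42
tool_pos: [0.6073, 0.0079, 0.1052]
tcp_rot: [-3.109, -0.452, 0.002]
wrist_force: [0.0, 0.0, -0.8]
width: 0.236
grip_force: 44.4
```

```bash
python3 -c "
from h import *
a=read_camera('side'); b=read_camera('top')
cv2.imwrite('pics/side3.png',a[:,:,::-1]);cv2.imwrite('pics/top3.png',b[:,:,::-1])
u,v=map(int,proj('side',[.6085,.008,.08]));print(u,v)
cv2.imwrite('pics/s3.png',cv2.resize(a[v-55:v+65,u-80:u+80,::-1],None,fx=5,fy=5,interpolation=cv2.INTER_CUBIC))
mv([.6085,.008,.1065],0)"
```

```text
438 226
pos [0.6075 0.0079 0.1056] xaz 16.46 q6 [-0.03  1.26] F [-0.07  0.05 -0.37] t 4.5167
xyz [ 0.002   0.0004 -0.0019] roll 0.0
```

View pics/s3.png

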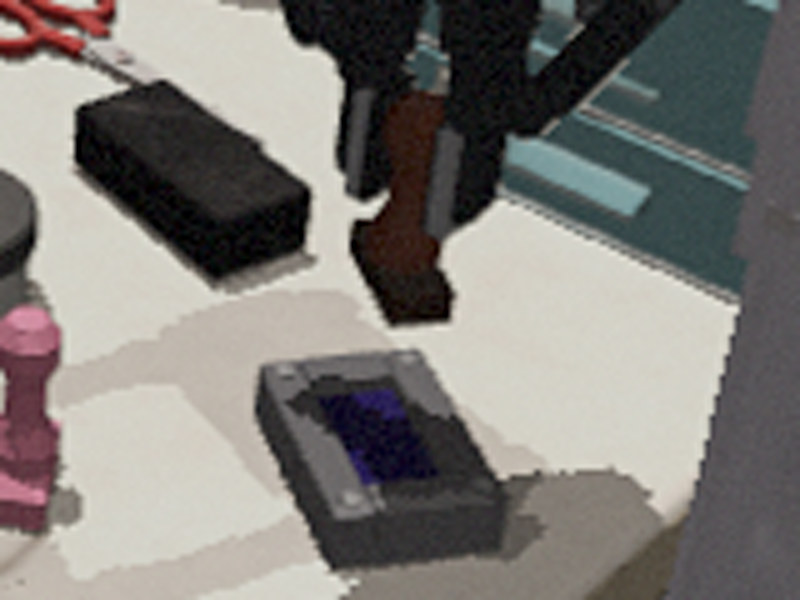

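The seal hangs upright above the station. Foot bottom corners in the crop: (353,248), (393,324), (452,320). Casting these.

```bash
python3 -c "
from h import *
S=lambda u,v:(u/5+358-.4,v/5+171-.4)
a,b,c=[onz('side',*S(*p),.0785)[:2] for p in((353,248),(393,324),(452,320))]
az=lambda d:np.degrees(np.arctan2(d[1],d[0]))
print(a,b,c,np.linalg.norm(a-b)*1e3,np.linalg.norm(c-b)*1e3,'long',az(a-b),'short',az(c-b)+90,'centre',(a+c)/2)
a,b,c=[onz('side',*S(*p),.0905)[:2] for p in((357,220),(388,290),(450,287))]
print('z12',az(a-b),az(c-b)+90,(a+c)/2)
a,b,c=[onz('side',*S(*p),.022)[:2] for p in((260,365),(328,520),(500,490))]
print('station',az(a-b),az(c-b)+90,(a+c)/2)
import cv2
t=cv2.imread('pics/top3.png').astype(int);I=t[130:200,370:450];print(((I[...,0]>I[...,2]+20)&(I[...,0]>I[...,1]+25)).sum())
"
```

```text
[0.60576792 0.02980783] [ 0.59112394 -0.00684875] [ 0.60756993 -0.01367093] 39.47342039861158 17.804849701347862 long 68.22372442637729 short 67.47019830757662 centre [0.60666892 0.00806845]
z12 65.21149995882237 65.77946898704865 [0.60480368 0.00758058]
station 68.22511403738632 75.24207138185898 [0.60751065 0.01071317]
21
```

servo_tool(
  targets=[
    {"hand":1,"x":0.0035,"y":-0.0005,"z":0.03,"roll":-0.017},
    {"hand":1,"x":0.0035,"y":-0.0005,"z":0.07,"roll":-0.017},
    {"hand":1,"x":0.0035,"y":-0.0005,"z":0.1,"roll":-0.017},
    {"hand":1,"x":0.0035,"y":-0.0005,"z":0.11,"roll":-0.017},
    {"hand":1,"x":0.0035,"y":-0.0005,"z":0.11,"roll":-0.017},
    {"hand":1,"x":0.0035,"y":-0.0005,"z":0.11,"roll":-0.017},
  ],
)

```text
time: 5.02
tool_pos: [0.6096, 0.0086, 0.051]
tcp_rot: [-3.096, -0.53, 0.0]
wrist_force: [0.3, -0.8, -0.7]
width: 0.237
grip_force: 44.4
```

```bash
python3 -c "
from h import *
a=read_camera('side')
u,v=map(int,proj('side',[.6085,.008,.03]));print(u,v)
cv2.imwrite('pics/s4.png',cv2.resize(a[v-60:v+50,u-75:u+75,::-1],None,fx=5,fy=5,interpolation=cv2.INTER_CUBIC))
mv([.609,.009,.042],0)"
```

```text
435 252
pos [0.6103 0.0086 0.0517] xaz 19.43 q6 [-0.03  1.2 ] F [ 0.26 -1.03 -0.38] t 5.0667
xyz [-0.0022 -0.0016  0.0195] roll 0.0
```

View pics/s4.png

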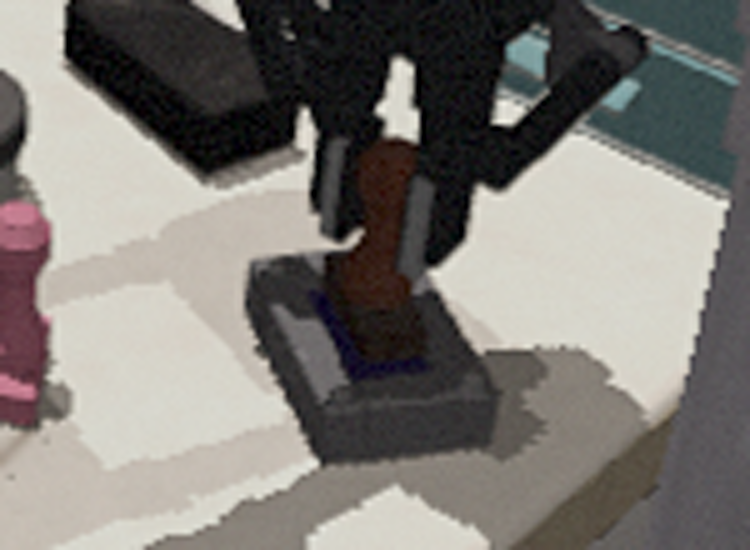

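The foot hovers over the well (near bottom corners about (372,362) and (428,352) in the crop). I'll check them against the well's geometry.

```bash
python3 -c "
from h import *
S=lambda u,v:(u/5+360-.4,v/5+192-.4)
y=np.radians(-19.2); c=np.array([.6085,.0085]); M=np.array([[np.cos(y),-np.sin(y)],[np.sin(y),np.cos(y)]])
for p,z in(((372,362),.0245),((428,352),.0245),((345,372),.017),((425,368),.017),((248,295),.022),((318,415),.022),((497,390),.022)): print(p,(M.T@(onz('side',*S(*p),z)[:2]-c)*1e3).round(1))
"
```

```text
(372, 362) [ -8.2 -20.7]
(428, 352) [ 10.4 -19.1]
(345, 372) [-14.1 -15.4]
(425, 368) [ 10.9 -17.8]
(248, 295) [-34.1  20.3]
(318, 415) [-31.3 -38.6]
(497, 390) [ 25.7 -36.8]
```

servo_tool(
  targets=[
    {"hand":1,"x":-0.002,"y":-0.001,"z":0.006,"roll":0},
    {"hand":1,"x":-0.002,"y":-0.001,"z":0.012,"roll":0},
    {"hand":1,"x":-0.002,"y":-0.001,"z":0.016,"roll":0},
    {"hand":1,"x":-0.002,"y":-0.001,"z":0.018,"roll":0},
    {"hand":1,"x":-0.002,"y":-0.001,"z":0.018,"roll":0},
    {"hand":1,"x":-0.002,"y":-0.001,"z":0.018,"roll":0},
  ],
)

```text
time: 5.57
tool_pos: [0.6093, 0.0088, 0.0426]
tcp_rot: [3.096, 0.53, 0.002]
wrist_force: [1.3, -0.0, 2.5]
width: 0.241
grip_force: 44.8
```

servo_tool(
  targets=[
    {"hand":1,"x":0,"y":0,"z":0.002,"roll":0},
    {"hand":1,"x":0,"y":0,"z":0.0025,"roll":0},
    {"hand":1,"x":0,"y":0,"z":0.0025,"roll":0},
    {"hand":1,"x":0,"y":0,"z":0.0025,"roll":0},
    {"hand":1,"x":0,"y":0,"z":0.0025,"roll":0},
  ],
)

```text
time: 5.98
tool_pos: [0.6094, 0.0088, 0.0413]
tcp_rot: [3.096, 0.53, 0.002]
wrist_force: [-0.4, 0.2, 5.3]
width: 0.244
grip_force: 45.0
```

```bash
python3 -c "
from h import *
F=[];P=[]
for i in range(6):
    read_camera('top'); s=bot.read_state(); F.append(s['wrist_force']);P.append(s['tool_pos'])
print(np.mean(F,0),np.std(F,0),np.mean(P,0))"
```

```text
[0.29439297 0.05186253 5.31715162] [0.44198314 0.54389471 0.32693071] [0.6093241  0.00879488 0.04131837]
```

Pressing force is about 5.3 N, close to bottoming the plate (2 mm needs about 3 N). Now lift.

servo_tool(
  targets=[
    {"hand":1,"x":0,"y":0,"z":-0.02,"roll":0},
    {"hand":1,"x":0,"y":0,"z":-0.06,"roll":0},
    {"hand":1,"x":0,"y":0,"z":-0.12,"roll":0},
    {"hand":1,"x":0,"y":0,"z":-0.18,"roll":0},
    {"hand":1,"x":0,"y":0,"z":-0.23,"roll":0},
    {"hand":1,"x":0,"y":0,"z":-0.24,"roll":0},
    {"hand":1,"x":0,"y":0,"z":-0.24,"roll":0},
    {"hand":1,"x":0,"y":0,"z":-0.24,"roll":0},
  ],
)

```text
time: 6.95
tool_pos: [0.6077, 0.0088, 0.1598]
tcp_rot: [-3.096, -0.529, 0.002]
wrist_force: [-0.1, -0.2, -0.7]
width: 0.236
grip_force: 44.3
```

```bash
python3 -c "
from h import *
mv([.511,.279,.16],19.2)"
```

```text
pos [0.6077 0.0088 0.1598] xaz 19.41 q6 [-0.03  1.21] F [-0.13 -0.19 -0.73] t 6.95
xyz [-2.90e-03 -5.74e-01 -2.00e-04] roll -0.1067
```

servo_tool(
  targets=[
    {"hand":1,"x":0,"y":-0.04,"z":0,"roll":-0.01},
    {"hand":1,"x":0,"y":-0.11,"z":0,"roll":-0.03},
    {"hand":1,"x":0,"y":-0.18,"z":0,"roll":-0.05},
    {"hand":1,"x":0,"y":-0.25,"z":0,"roll":-0.07},
    {"hand":1,"x":0,"y":-0.32,"z":0,"roll":-0.09},
    {"hand":1,"x":-0.001,"y":-0.39,"z":0,"roll":-0.107},
    {"hand":1,"x":-0.002,"y":-0.46,"z":0,"roll":-0.107},
    {"hand":1,"x":-0.003,"y":-0.52,"z":0,"roll":-0.107},
    {"hand":1,"x":-0.003,"y":-0.56,"z":0,"roll":-0.107},
    {"hand":1,"x":-0.003,"y":-0.574,"z":0,"roll":-0.107},
  ],
)

```text
time: 7.78
tool_pos: [0.5086, 0.2809, 0.1574]
tcp_rot: [-2.963, -1.044, 0.008]
wrist_force: [0.5, -0.3, -0.4]
width: 0.239
grip_force: 44.4
```

servo_tool(
  targets=[
    {"hand":1,"x":0,"y":0,"z":0.08,"roll":0},
    {"hand":1,"x":0,"y":0,"z":0.15,"roll":0},
    {"hand":1,"x":0,"y":0,"z":0.16,"roll":0},
    {"hand":1,"x":0,"y":0,"z":0.16,"roll":0},
    {"hand":1,"x":0,"y":0,"z":0.16,"roll":0},
    {"hand":1,"x":0,"y":0,"z":0.16,"roll":0},
  ],
)

```text
time: 8.28
tool_pos: [0.5133, 0.2792, 0.0822]
tcp_rot: [-2.965, -1.039, -0.004]
wrist_force: [1.2, -0.4, 0.4]
width: 0.236
grip_force: 44.4
```

```bash
python3 -c "
from h import *
a=read_camera('side'); b=read_camera('top')
cv2.imwrite('pics/side5.png',a[:,:,::-1]);cv2.imwrite('pics/top5.png',b[:,:,::-1])
u,v=map(int,proj('side',[.511,.279,.05]));print(u,v)
cv2.imwrite('pics/s5.png',cv2.resize(a[v-60:v+60,u-80:u+80,::-1],None,fx=5,fy=5,interpolation=cv2.INTER_CUBIC))
mv([.511,.279,.046],0)"
```

```text
300 180
pos [0.5137 0.2795 0.083 ] xaz 38.64 q6 [0.46 1.35] F [ 0.24 -0.61 -0.46] t 8.3833
xyz [-0.0051 -0.0027  0.0739] roll 0.0
```

View pics/s5.png

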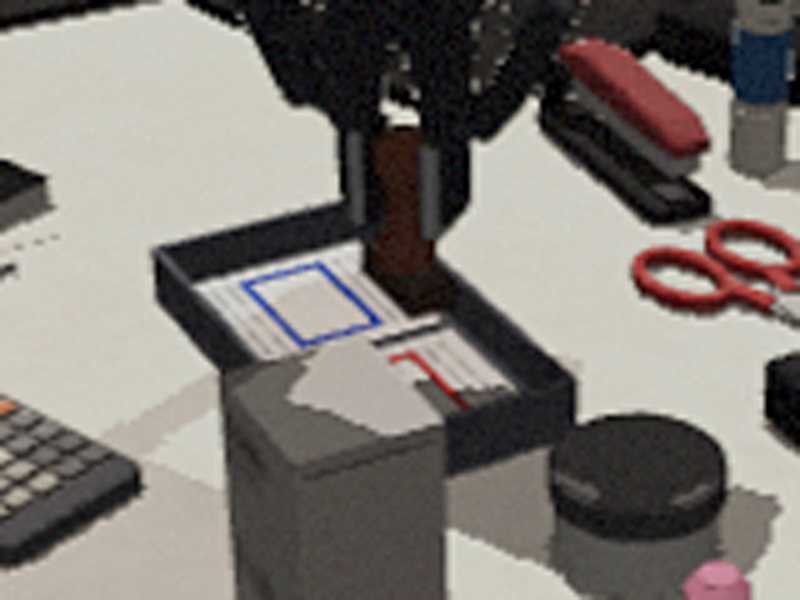

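The seal is upright over the red half. Foot bottom corners in the crop: (367,268), (407,312), (452,305). The blue frame corners are visible as a cross-check.

```bash
python3 -c "
from h import *
S=lambda u,v:(u/5+220-.4,v/5+120-.4)
az=lambda d:np.degrees(np.arctan2(d[1],d[0]))
a,b,c=[onz('side',*S(*p),.0557)[:2] for p in((367,268),(407,312),(452,305))]
print('foot',a,b,c,np.linalg.norm(a-b)*1e3,np.linalg.norm(c-b)*1e3,az(a-b),az(c-b)+90,(a+c)/2)
B=np.array([onz('side',*S(*p),.007)[:2] for p in((243,287),(320,262),(382,320),(307,347))]);print('blue',B,B.mean(0))
print('red far-left, near-right',onz('side',*S(395,355),.007),onz('side',*S(420,355),.007))
I=cv2.imread('pics/top0.png').astype(int);b,g,r=I[...,0],I[...,1],I[...,2]
for n,m in(('red',(r>g+60)&(r>b+60)),('blue',(b>r+60)&(b>g+40))):
  m=m.copy();m[:190]=0;m[225:]=0;m[:,:240]=0;m[:,316:]=0
  v,u=np.nonzero(m);P=np.array([onz('top',x,y,.007)[:2] for x,y in zip(u,v)]);print(n,P.mean(0),(P.min(0)+P.max(0))/2)
for p in((368,268),):pass
"
```

```text
foot [0.50523921 0.30075614] [0.50379222 0.2639249 ] [0.52049721 0.26055561] 36.85965309893181 17.041386660919077 87.75017223818489 78.5968135599942 [0.51286821 0.28065587]
blue [[0.48983759 0.39094613]
 [0.52642345 0.39502018]
 [0.52817846 0.33911194]
 [0.49304107 0.33435538]] [0.50937014 0.36485841]
red far-left, near-right [0.5207752  0.31209061 0.007     ] [0.52937358 0.30735164 0.007     ]
red [0.51138839 0.27672304] [0.51085949 0.27924244]
blue [0.51066477 0.36207337] [0.50974718 0.36433594]
```

servo_tool(
  targets=[
    {"hand":1,"x":-0.0047,"y":-0.001,"z":0.02,"roll":-0.005},
    {"hand":1,"x":-0.0047,"y":-0.001,"z":0.04,"roll":-0.005},
    {"hand":1,"x":-0.0047,"y":-0.001,"z":0.055,"roll":-0.005},
    {"hand":1,"x":-0.0047,"y":-0.001,"z":0.067,"roll":-0.005},
    {"hand":1,"x":-0.0047,"y":-0.001,"z":0.073,"roll":-0.005},
    {"hand":1,"x":-0.0047,"y":-0.001,"z":0.075,"roll":-0.005},
    {"hand":1,"x":-0.0047,"y":-0.001,"z":0.075,"roll":-0.005},
    {"hand":1,"x":-0.0047,"y":-0.001,"z":0.075,"roll":-0.005},
    {"hand":1,"x":-0.0047,"y":-0.001,"z":0.075,"roll":-0.005},
    {"hand":1,"x":-0.0047,"y":-0.001,"z":0.075,"roll":-0.005},
  ],
)

```text
time: 9.22
tool_pos: [0.51, 0.2781, 0.0435]
tcp_rot: [-2.956, -1.063, -0.001]
wrist_force: [1.0, -0.8, -0.4]
width: 0.235
grip_force: 44.4
```

```bash
python3 -c "
from h import *
a=read_camera('side')
cv2.imwrite('pics/s6.png',cv2.resize(a[120:240,220:380,::-1],None,fx=5,fy=5,interpolation=cv2.INTER_CUBIC))
mv([.5115,.2785,.0455],0)"
```

```text
pos [0.51   0.2781 0.0435] xaz 39.57 q6 [0.46 1.34] F [ 0.84  0.58 -0.06] t 9.2667
xyz [ 0.0029  0.0013 -0.004 ] roll 0.0
```

View pics/s6.png

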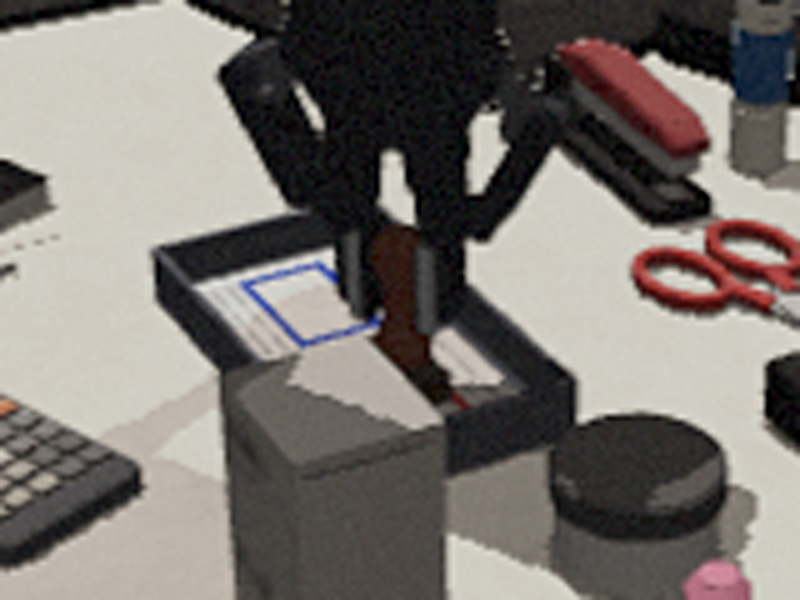

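The seal hangs inside the tray over the red frame (its red line shows at the foot's near edge, (460,402)). A tiny correction and settle.

servo_tool(
  targets=[
    {"hand":1,"x":0.0015,"y":0.001,"z":-0.0015,"roll":0},
    {"hand":1,"x":0.0015,"y":0.001,"z":-0.0015,"roll":0},
    {"hand":1,"x":0.0015,"y":0.001,"z":-0.0015,"roll":0},
    {"hand":1,"x":0.0015,"y":0.001,"z":-0.0015,"roll":0},
    {"hand":1,"x":0.0015,"y":0.001,"z":-0.0015,"roll":0},
    {"hand":1,"x":0.0015,"y":0.001,"z":-0.0015,"roll":0},
    {"hand":1,"x":0.0015,"y":0.001,"z":-0.0015,"roll":0},
    {"hand":1,"x":0.0015,"y":0.001,"z":-0.0015,"roll":0},
  ],
)

```text
time: 9.93
tool_pos: [0.5105, 0.278, 0.0437]
tcp_rot: [-2.956, -1.063, 0.0]
wrist_force: [-0.5, -1.0, 0.2]
width: 0.237
grip_force: 44.4
```

```bash
python3 -c "
from h import *
from workcell import ticket
mv([.5115,.2785,.0455],0)
print(ticket.finish_job())"
```

```text
pos [0.5105 0.278  0.0437] xaz 39.57 q6 [0.46 1.34] F [-0.48 -1.02  0.23] t 9.9333
xyz [ 0.0022  0.0005 -0.0035] roll 0.0
the job is handed in; nothing more can be done
None
```

I inked the seal (about 5 N on the plate), lifted it and carried it over to the tray, then handed the job in with it held upright about 1 cm above the red-framed card; `finish_job()` gave no verdict, so I can't confirm that it passed.

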